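Slide the fixture plate out to the pointer and hold it

ROBOT

A 7-joint arm with a two-finger parallel gripper is mounted at the origin on a cart in front of the work surface, level with it; the furniture and walls round the work are solid. World frame = base frame: x ahead of the robot, y to its left, z up, the work surface at z = 0. Lengths are in m, angles in degrees, forces in N, time in s.
With the tool pointing down it reaches from about 0.425 to 0.875 m from the base axis. Payload 4.7 kg.
Tool frame: the origin (TCP) lies between the finger pads; the fingertips stand env.finger_overhang ahead of it and the grasp point (between the pads) lies 5 mm behind it (env.finger_overhang is the distance from the TCP to the fingertips, in m); z points along the fingers, y is the line along which they close (so a half turn about z gives the same grasp; the last joint's range is limited). The gripper opens to 87 mm and grips with 3 to 60 N. Pads are 19 mm wide; open, the fingers measure 117 mm over their backs; the gripper's body (75 mm by 190 mm) begins 51 mm behind the grasp point.
Start: joints at [71.568, 18.392, -4.016, 83.108, 1.295, 78.541, -3.26], TCP at [0.214, -0.614, 0.237] pointing down, gripper open.
Joint ranges: [-163.93, 163.93], [-17.29, 119.83], [-79.2, 71.16], [3.27, 140.29], [-89.18, 269.18], [5.43, 117.66], [-154.24, 154.24]. Speed limits (degrees/s): [147.25, 147.25, 180, 180, 180, 180, 180].

INTERFACE

Orientations are given as [roll, pitch, yaw] about the fixed x, y, z axes, in that order (R = Rz(yaw) Ry(pitch) Rx(roll)).
In Python, from cell import telemetry, eyes, env, models gives the robot as it stands. The module is installed in compiled form; this text tells all that it offers.
- The arm moves only by the tool drive_tool, never from a script. Its arguments are lists of equal length, an entry for each row: "angular": the turn, a rotation vector about the tool's x, y, z in rad, a list of three; "delta_pos": the shift along the tool's x, y, z in cm, a list of three; "gripper": the finger opening in cm, from 0 to 8.7. A call has 1 to 20 rows; each row shifts and turns the commanded pose from where the row before left it, along the tool's axes as they then stand; what a row does not reach is not made up. A row lasts 1/10 s, in which the tool goes at most 50 mm and 8.59 degrees, less where a joint would pass 70% of its speed; a pose out of reach is approached as far as the arm can. A call with a gripper value outside its range is refused whole. The fingers move at their own pace and stop on an object; "squeeze" is the grip in N (left out, the last holds). Time passes only in rows, so rows that do not move let the fingers close. It gives the time, the measured TCP pose, the force, the opening and the grip force at its end, in the units of the state.
- telemetry.get_obs(): the state, without advancing time (a new reading comes with each control period).
- eyes.read_camera(name): name is "side" or "top" or "wrist"; returns a dict with "pixels" (420x560x3 uint8, red, green, blue), "mtx" (3x3 intrinsics, pixels), "origin" and "orientation" of the camera in the world. Camera axes: x right, y down, z forward; pixel columns grow to the right and rows downward; lengths in m; the calibration is good to about 2 mm. The wrist camera is an equidistant fisheye: a pixel r from the principal point sees the ray r / f radians off the axis. A picture is of the moment at which its call begins. There is no depth.
- env.sign_off(): hands the job in; it is judged then, once.
Trained networks look in a picture, given as the dict that the camera call returned (one of the last four; its "shot" number tells which), for a name from the list of things; names that differ only in an ending like _2 or _b are one class to them, and where a whole thing is asked for, a point or a joint stands for the part that bears it (a point fixed in the world has none). Each returns a list of dicts, best first, with "p" (0 to 1); they miss things now and then, are a little off and sometimes report something else, mostly with a low value. They report only what shows in the picture. A call takes as long as a camera call.
- models.search_frame(picture, target): "centre" ([column, row] in pixels, amid what is visible of it).
- models.cut_out(picture, target): "pixels" (420x560 bool, what is visible of it) and "centre" ([column, row] in pixels, amid what is visible of it).
The state is a dict: "time_s": time; "qpos": joint angles; "joint_velocities": joint speeds; "effort": joint torques, N m; "tool_pos": TCP position; "tool_rot": TCP orientation; "force": force on the tool from outside, world axes, zero at the start; "wrist_torque": the same for the moment, N m; "grip_width": finger opening in m; "grasp_force": force on a finger pad.
Only numpy, scipy, OpenCV 4.12 (cv2) and the standard library are available. Lean on these libraries where they do the work, as an engineer would, in place of code of your own. Each camera call takes 0.05 s, during which the arm holds its last target. There are 200 camera calls.

TASK

Set up the fixture plate so that I can work on it from below: first push it sideways until it seats square along the fence of its slide bed, then slide it along the fence, out over the left end of the bed, until its leading end is level with the tip of the pointer gauge. It sticks out too far there to stay by itself, so finish while still holding it, flat on the bed and not tipping. Do not lift it off the bed on the way, do not touch the gauge, and leave the other things where they are.

Things in the scene. Friction and masses are not known exactly. Their poses are not given: they have to be found in the camera images.
- slide_bed: Fixed grey block with flat steel top, 130 (its x) x 200 mm (its y), top 60 mm above the bench. Origin: centre of its underside. y is the slide direction (about robot's left), x points away from the robot. A straight steel fence, 12 mm wide, 14 mm above the top, runs along its whole far side, face at x = +53 mm. Other sides open.
- plate: Loose aluminium plate with dark holes, 90 (its x) x 240 (y) x 10 mm, 0.35-0.7 kg, flat on the bed, a little turned, 18-30 mm short of the fence. Origin: centre of underside; y points to its leading end, now 20-30 mm past the bed's end. Seated, origin at bed x = +8 mm. A low steel bar 70x16x12 mm lies across near the leading end. Slides with a few N. Unheld, tips at about 125 mm overhang.
- plate_grip (a point): Point on the black upright grip bar near the plate's tail (bar 24 mm in x, 40 mm in y, 45 mm tall): at its centre seen from above, 12 mm below its top, 43 mm above the plate's underside, 95 mm behind the plate's centre, 215 mm behind its leading end. Axes as the plate.
- plate_end (a point): Middle of the upper edge of the plate's leading end (120 mm ahead of the plate's centre along its y).
- gauge_mark (a point): Tip of the gauge's level dark steel blade (3 mm wide), 70 mm above the bench, level with the plate's top. Axes as the bed. The blade points toward the robot, across the slide direction; its tip is 10 mm beyond the line of the fence's face, so the seated plate passes 10 mm clear. 130 to 155 mm past the bed's left end.
- gauge: Fixed pointer gauge on the bench: base 40 x 50 x 12 mm, round post, 84 mm tall, with the blade at its top reaching 35 mm from the post's axis. Origin under the post, axes as the bed. Not to be touched.
- steel_weight: Loose square steel weight with a knob, 40x40x49 mm, a bystander beyond the bed. Origin at its underside.
- vial_nest: Loose aluminium block with vials, 52x90x48 mm, a bystander at the far left. Origin at its underside.
- side_cutters: Loose side cutters, 127x46x12 mm, a bystander at the near left. Origin at its underside.
- screwdriver: Loose small screwdriver, 136x19x18 mm, a bystander in front of the bed. Origin at its underside.

How it is judged:
By the outcome, as a careful person would: the job done as asked, in the order asked, and still so for the second after the job is handed in, while the arm keeps its last pose, push and grip.
It also fails if it takes over 38 s, if anything falls off the work surface, if the arm or the gripper's body presses on something with over 40 N, if the wrist force passes 120 N, or if a joint passes its speed limit or range.

## Working session

There is one attempt and no reset: what is moved stays moved. The work goes in short steps, Python scripts to look and compute and a tool call to move; the robot and the scene stay as the last step left them, time stands still between calls to the robot, and variables do not carry over. Pictures are saved under pics/ and viewed, at most 10 in all, crops included, and the job is handed in when it is done.

Besides the shell and the picture viewer there is one more tool, called after ">>>" in YAML: its name, and indented under it one key for each argument. drive_tool: Moves the arm, as the interface text tells. Its arguments: {"type":"object","properties":{"angular":{"type":"array","items":{"type":"array","items":{"type":"number"}}},"delta_pos":{"type":"array","items":{"type":"array","items":{"type":"number"}}},"gripper":{"type":"array","items":{"type":"number"}},"squeeze":{"type":"number"}},"required":["angular","delta_pos","gripper"]}

```bash
mkdir -p pics; cat > h.py <<'E'
import numpy as np, cv2
from cell import telemetry, eyes, env, models
from scipy.spatial.transform import Rotation as R
def rot(o):
    o=np.array(o,float)
    return o if o.shape==(3,3) else R.from_euler('xyz',o,degrees=True).as_matrix()
def ray(p,uv):
    K=np.array(p['mtx']); d=np.array([(uv[0]-K[0,2])/K[0,0],(uv[1]-K[1,2])/K[1,1],1.])
    return np.array(p['origin']),rot(p['orientation'])@d
def atz(p,uv,z):
    o,d=ray(p,uv); return o+d*(z-o[2])/d[2]
def proj(p,X):
    c=rot(p['orientation']).T@(np.array(X)-np.array(p['origin'])); K=np.array(p['mtx']); c=K@c; return c[:2]/c[2]
def save(p,n): cv2.imwrite('pics/'+n,cv2.cvtColor(p['pixels'],cv2.COLOR_RGB2BGR))
E
python3 - <<'E'
from h import *
np.set_printoptions(precision=4,suppress=True)
print(telemetry.get_obs(),env.finger_overhang)
for n in ['top','side']:
    p=eyes.read_camera(n); save(p,n+'0.png'); print(n,p['mtx'],p['origin'],p['orientation'])
    for t in ['slide_bed','plate','plate_grip','plate_end','gauge_mark','gauge','steel_weight','vial_nest','side_cutters','screwdriver']:
        r=models.search_frame(p,t); 
        print(t,[(np.round(q['centre'],1),round(q['p'],2)) for q in r[:2]])
E
```

```text
{'time_s': 0.0, 'qpos': array([71.5662, 18.4385, -4.0146, 83.1729,  1.2943, 78.541 , -3.2609]), 'joint_velocities': array([ 0.0273,  0.0767,  0.017 , -0.004 , -0.0156, -0.0812,  0.0517]), 'effort': array([  0.0003, -49.1278,  -0.404 , -31.253 ,  -0.0639,   0.0436,
         0.0002]), 'tool_pos': array([ 0.214 , -0.6132,  0.2355]), 'tool_rot': array([-179.8929,    0.0053,   19.2415]), 'force': array([-0.8109, -0.8057,  0.5479]), 'wrist_torque': array([-0.0011, -0.0056,  0.022 ]), 'grasp_force': 0.0, 'grip_width': 0.08715451459267258} 0.014
top [[531.5256   0.     276.3789]
 [  0.     531.5256 208.8167]
 [  0.       0.       1.    ]] [0.4126 0.2112 1.2493] [-173.4009   -0.6272  -89.5232]
slide_bed [(array([326.5, 205.9]), 0.98)]
plate [(array([320. , 236.2]), 0.92)]
plate_grip [(array([320.9, 233.6]), 0.95), (array([323.4, 206.2]), 0.49)]
plate_end [(array([321.5, 233.1]), 0.73)]
gauge_mark [(array([216. , 190.6]), 0.86)]
gauge [(array([214.7, 192.5]), 0.78)]
steel_weight [(array([387.3, 155.8]), 0.9), (array([213.7, 188.6]), 0.35)]
vial_nest [(array([181.7, 159.8]), 0.55)]
side_cutters []
screwdriver [(array([339.5, 290.2]), 0.82)]
side [[427.85     0.     277.4263]
 [  0.     427.85   212.6517]
 [  0.       0.       1.    ]] [0.2537 1.0961 0.6123] [-118.9061   -0.0691 -162.2226]
slide_bed [(array([286.4, 229.4]), 0.56), (array([234.4, 266.9]), 0.56)]
plate [(array([304.4, 206.3]), 0.6)]
plate_grip [(array([303. , 211.2]), 0.59)]
plate_end [(array([306.9, 209.8]), 0.83)]
gauge_mark [(array([232.1, 264.4]), 0.57)]
gauge [(array([235.5, 266.6]), 0.87)]
steel_weight [(array([259.6, 192.7]), 0.75)]
vial_nest [(array([192.3, 284.6]), 0.64), (array([353.9, 220.8]), 0.52)]
side_cutters [(array([301.8, 313.8]), 0.94)]
screwdriver [(array([354.1, 222.4]), 0.52)]
```

```bash
python3 - <<'E'
import cv2
a=cv2.imread('pics/top0.png'); a=cv2.resize(a[130:330,140:420],(800,571),interpolation=cv2.INTER_CUBIC); cv2.imwrite('pics/topc.png',a)
a=cv2.imread('pics/side0.png'); a=cv2.resize(a[130:340,150:430],(800,600),interpolation=cv2.INTER_CUBIC); cv2.imwrite('pics/sidec.png',a)
E
```

```text
(no output)
```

View pics/topc.png

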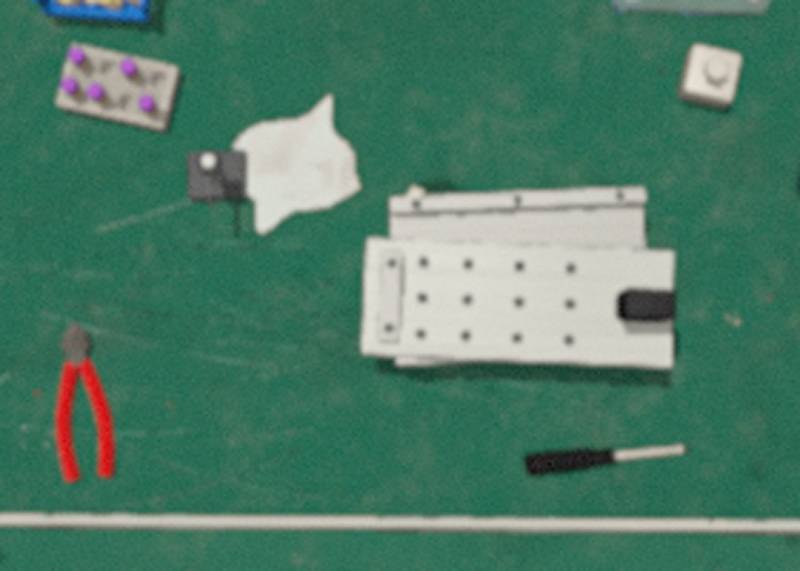

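View pics/sidec.png

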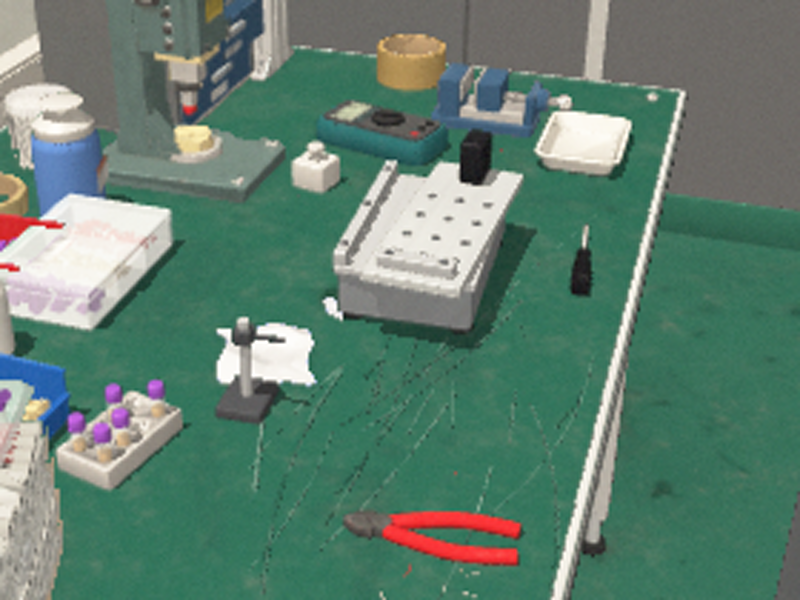

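The top crop shows the plate with corners at about (368,238), (675,251), (673,367) and (361,355), and the grip bar near (648,305). The fence runs from (390,213) to (646,204), and the blade tip is at about (237,236). The side view agrees.

```bash
cat > m.py <<'E'
from h import *
np.set_printoptions(precision=4,suppress=True)
p=eyes.read_camera('top')
f=lambda c,z:atz(p,np.array([140,130])+(np.array(c)+.5)/(800/280)-.5,z)
P=[f(c,.07) for c in [(368,238),(675,251),(673,367),(361,355)]]
print('plate',np.array(P)[:,:2],'len',[np.linalg.norm(P[i]-P[(i+1)%4]) for i in range(4)])
c=np.mean(P,0); dy=(P[0]+P[3]-P[1]-P[2]); print('centre',c,'yaw',np.degrees(np.arctan2(-dy[0],dy[1])))
dy/=np.linalg.norm(dy); print('grip',c-.095*dy,'end',c+.12*dy)
for n,c,z in [('fL',(390,213),.074),('fR',(646,204),.074),('fbL',(390,197),.074),('fbR',(646,187),.074),('tip',(237,236),.07),('bladeroot',(239,195),.07),('grip',(645,301),.115)]: print(n,f(c,z))
a=f((390,213),.074)-f((646,204),.074);print('bed yaw',np.degrees(np.arctan2(-a[0],a[1])),np.linalg.norm(a))
s=eyes.read_camera('side')
im=s['pixels']; g=lambda c,z:atz(s,np.array([150,130])+(np.array(c)+.5)/(800/280)-.5,z)
print('side tip',g((285,340),.07),'fL near end',g((350,270),.074))
import cv2
b=cv2.cvtColor(p['pixels'],cv2.COLOR_RGB2BGR)
cv2.imwrite('pics/z1.png',cv2.resize(b[185:265,205:305],(750,600),interpolation=cv2.INTER_CUBIC))
cv2.imwrite('pics/z2.png',cv2.resize(b[185:265,290:390],(750,600),interpolation=cv2.INTER_CUBIC))
E
python3 m.py
```

```text
plate [[ 0.5396  0.2169]
 [ 0.5317 -0.0232]
 [ 0.4413 -0.0204]
 [ 0.4485  0.2214]] len [np.float64(0.2402420048463979), np.float64(0.09040471913004533), np.float64(0.24197097970179837), np.float64(0.09123812321978012)]
centre [0.4903 0.0987 0.07  ] yaw -1.7969288918966302
grip [0.4873 0.0037 0.07  ] end [0.494  0.2186 0.07  ]
fL [0.5589 0.2    0.074 ]
fR [ 0.568  -0.0001  0.074 ]
fbL [0.5715 0.2001 0.074 ]
fbR [ 0.5814 -0.0003  0.074 ]
tip [0.5402 0.3192 0.07  ]
bladeroot [0.5725 0.3182 0.07  ]
grip [0.4893 0.0088 0.115 ]
bed yaw 2.583525041698367 0.20030869894378658
side tip [0.5618 0.3417 0.07  ] fL near end [0.5451 0.2279 0.074 ]
```

View pics/z1.png

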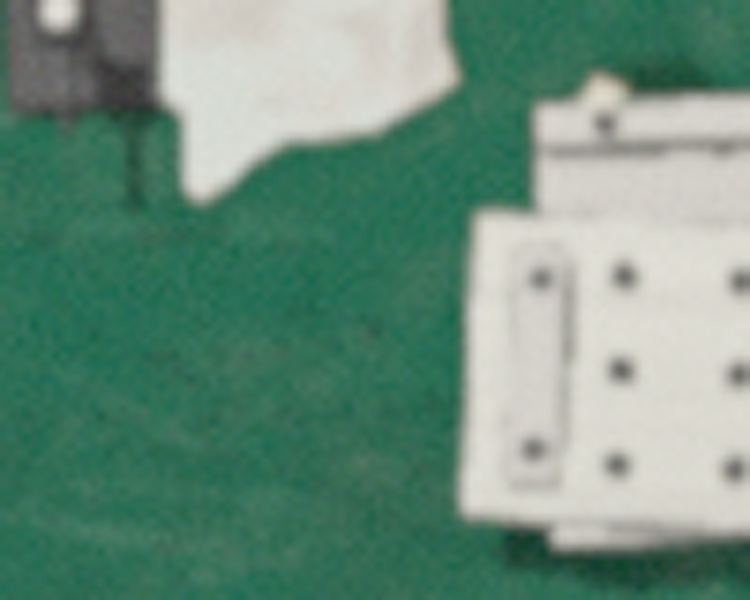

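View pics/z2.png

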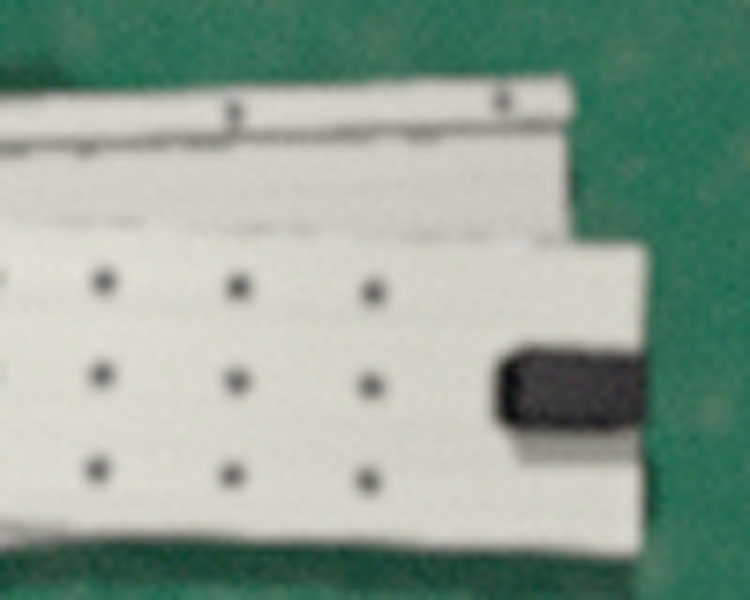

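The dark line I marked in the top view is the blade's shadow. The tip is at the short line, about crop z1 (68,125), which agrees with the side view (0.562, 0.342). Next I rotate the tool over to match the plate, then move across.

>>> drive_tool:
  angular:
    - [0,0,-0.134]
    - [0,0,-0.134]
    - [0,0,-0.134]
    - [0,0,-0.134]
    - [0,0,-0.134]
    - [0,0,-0.134]
    - [0,0,-0.134]
    - [0,0,-0.134]
    - [0,0,-0.134]
  delta_pos:
    - [0,0,0]
    - [0,0,0]
    - [0,0,0]
    - [0,0,0]
    - [0,0,0]
    - [0,0,0]
    - [0,0,0]
    - [0,0,0]
    - [0,0,0]
  gripper: [6,6,6,6,6,6,6,6,6]
  squeeze: 40

```text
time_s: 2.1
tool_pos: [0.2141, -0.6137, 0.2366]
tool_rot: [-180.0, 0.0, 88.7]
force: [0.2, -0.2, 0.8]
grip_width: 0.0602
grasp_force: 0.0
```

>>> drive_tool:
  angular:
    - [0,0,0]
    - [0,0,0]
    - [0,0,0]
    - [0,0,0]
    - [0,0,0]
    - [0,0,0]
    - [0,0,0]
    - [0,0,0]
    - [0,0,0]
    - [0,0,0]
    - [0,0,0]
    - [0,0,0]
    - [0,0,0]
    - [0,0,0]
    - [0,0,0]
    - [0,0,0]
    - [0,0,0]
  delta_pos:
    - [3.9,1.6,0]
    - [3.9,1.6,0]
    - [3.9,1.6,0]
    - [3.9,1.6,0]
    - [3.9,1.6,0]
    - [3.9,1.6,0]
    - [3.9,1.6,0]
    - [3.9,1.6,0]
    - [3.9,1.6,0]
    - [3.9,1.6,0]
    - [3.9,1.6,0]
    - [3.9,1.6,0]
    - [3.9,1.6,0]
    - [3.9,1.6,0]
    - [3.9,1.6,0]
    - [3.9,1.6,0]
    - [0,0,0]
  gripper: [6,6,6,6,6,6,6,6,6,6,6,6,6,6,6,6,6]

```text
time_s: 3.8
tool_pos: [0.4896, 0.0095, 0.2373]
tool_rot: [179.9, -0.2, 88.9]
force: [-0.1, 0.8, 0.4]
grip_width: 0.0602
grasp_force: 0.0
```

```bash
python3 - <<'E'
from h import *
np.set_printoptions(precision=4,suppress=True)
o=telemetry.get_obs(); print(o['time_s'],o['tool_pos'],o['tool_rot'],o['force'],o['wrist_torque'],o['qpos'])
w=eyes.read_camera('wrist'); save(w,'w1.png'); print(w['mtx'],w['origin'],w['orientation'])
for t in ['plate_grip']: print([(q['centre'],q['p']) for q in models.search_frame(w,t)])
t=eyes.read_camera('top')
z2=lambda c,z:atz(t,np.array([290,185])+(np.array(c)+.5)/7.5-.5,z)
z1=lambda c,z:atz(t,np.array([205,185])+(np.array(c)+.5)/7.5-.5,z)
print('gripc',z2((583,388),.115),'tip',z1((68,127),.07))
E
```

```text
3.8 [0.4896 0.0095 0.2373] [179.8681  -0.1851  88.908 ] [-0.0856  0.7968  0.3762] [ 0.0137 -0.0866 -0.008 ] [ 46.9187   0.5235 -50.6253 103.7947   0.2386  75.7265  -4.8557]
[[325.1923   0.     273.9886]
 [  0.     325.1923 210.3584]
 [  0.       0.       1.    ]] [0.4909 0.0941 0.3855] [162.293   -0.1619  -1.0982]
[([269.4, 110.2], 0.82)]
gripc [0.4866 0.0048 0.115 ] tip [0.5642 0.3397 0.07  ]
```

View pics/w1.png

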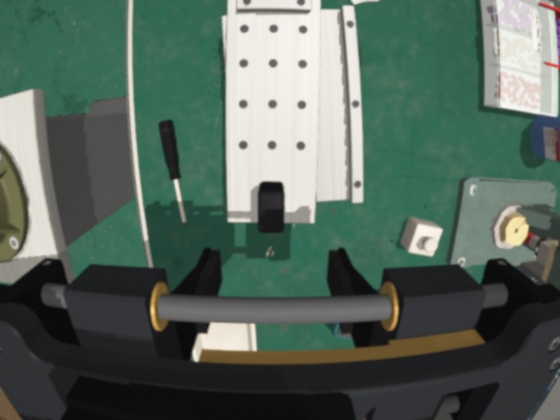

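The wrist view shows the grip bar top at about (271,193), with the open fingers straddling that column at 210 and 345. The plate spans columns 228–320 and the fence runs from (347,8) to (358,200).

```bash
cat >> h.py <<'E'
def fray(p,uv):
    K=np.array(p['mtx']); v=np.array([(uv[0]-K[0,2]),(uv[1]-K[1,2])])/K[0,0]; r=np.linalg.norm(v)
    return np.array(p['origin']),rot(p['orientation'])@np.r_[v/r*np.sin(r),np.cos(r)]
def fatz(p,uv,z):
    o,d=fray(p,uv); return o+d*(z-o[2])/d[2]
E
python3 - <<'E'
from h import *
np.set_printoptions(precision=4,suppress=True)
w=eyes.read_camera('wrist')
for n,uv,z in [('gripTop',(271,193),.115),('plTailL',(228,221),.07),('plTailR',(313,221),.07),('plLeadR',(320,10),.07),('plLeadL',(230,10),.07),('fenceR',(353,201),.074),('fenceL',(344,10),.074),('holes1',(242,145),.07),('h2',(244,28),.07),('h3',(301,146),.07),('h4',(303,31),.07)]:
    print(n,fatz(w,uv,z))
E
```

```text
gripTop [0.4859 0.0157 0.115 ]
plTailL [ 0.4397 -0.0248  0.07  ]
plTailR [ 0.5275 -0.0273  0.07  ]
plLeadR [0.5375 0.1854 0.07  ]
plLeadL [0.4515 0.1878 0.07  ]
fenceR [ 0.568  -0.0057  0.074 ]
fenceL [0.5602 0.1853 0.074 ]
holes1 [0.4586 0.0529 0.07  ]
h2 [0.4645 0.1679 0.07  ]
h3 [0.5157 0.0502 0.07  ]
h4 [0.5203 0.1632 0.07  ]
```

>>> drive_tool:
  angular:
    - [0,0,0.015]
    - [0,0,0]
    - [0,0,0]
    - [0,0,0]
    - [0,0,0]
    - [0,0,0]
    - [0,0,0]
    - [0,0,0]
    - [0,0,0]
    - [0,0,0]
  delta_pos:
    - [-0.6,-0.3,0]
    - [0,0,2]
    - [0,0,2]
    - [0,0,2]
    - [0,0,2]
    - [0,0,2]
    - [0,0,2]
    - [0,0,1]
    - [0,0,0.8]
    - [0,0,0]
  gripper: [6,6,6,6,6,6,6,6,6,6]

```text
time_s: 5.0
tool_pos: [0.4844, -0.004, 0.098]
tool_rot: [-179.9, 0.0, 87.4]
force: [-0.6, -0.4, -0.5]
grip_width: 0.06
grasp_force: 0.0
```

>>> drive_tool:
  angular:
    - [0,0,0]
    - [0,0,0]
    - [0,0,0]
    - [0,0,0]
    - [0,0,0]
    - [0,0,0]
    - [0,0,0]
    - [0,0,0]
  delta_pos:
    - [0,0,0]
    - [0,0,0]
    - [0,0,0]
    - [0,0,0]
    - [0,0,0]
    - [0,0,0]
    - [0,0,0]
    - [0,0,0]
  gripper: [1.5,1.5,1.5,1.5,1.5,1.5,1.5,1.5]
  squeeze: 30

```text
time_s: 5.8
tool_pos: [0.4853, -0.0034, 0.0988]
tool_rot: [180.0, 0.0, 87.5]
force: [1.2, -0.1, 1.0]
grip_width: 0.0237
grasp_force: 30.0
```

```bash
cat > s.py <<'E'
from h import *
np.set_printoptions(precision=4,suppress=True)
o=telemetry.get_obs(); print(o['time_s'],o['tool_pos'],o['tool_rot'],o['force'],o['wrist_torque'],o['qpos'],o['grip_width'],o['grasp_force'])
E
python3 s.py
```

```text
5.8 [ 0.4853 -0.0034  0.0988] [179.9585   0.0083  87.4802] [ 1.202  -0.1271  0.9538] [-0.0327 -0.2829  0.0044] [ 44.412    9.709  -50.0749 113.9144   8.5994  60.0599 -12.0864] 0.023728516524914544 29.9988666549325
```

>>> drive_tool:
  angular:
    - [0,0,-0.009]
    - [0,0,-0.009]
    - [0,0,-0.009]
    - [0,0,-0.009]
    - [0,0,-0.009]
    - [0,0,-0.009]
    - [0,0,-0.009]
    - [0,0,-0.009]
    - [0,0,-0.009]
    - [0,0,-0.005]
    - [0,0,0]
  delta_pos:
    - [0,0.3,0]
    - [0,0.3,0]
    - [0,0.3,0]
    - [0,0.3,0]
    - [0,0.3,0]
    - [0,0.3,0]
    - [0,0.3,0]
    - [0,0.3,0]
    - [0,0.3,0]
    - [0,0.3,0]
    - [0,0,0]
  gripper: [1.5,1.5,1.5,1.5,1.5,1.5,1.5,1.5,1.5,1.5,1.5]

```text
time_s: 6.9
tool_pos: [0.5133, -0.0033, 0.0987]
tool_rot: [-179.7, 0.1, 92.5]
force: [-5.6, -0.4, 9.6]
grip_width: 0.0237
grasp_force: 30.1
```

```bash
python3 s.py; python3 - <<'E'
from h import *
t=eyes.read_camera('top'); save(t,'t2.png')
b=cv2.cvtColor(t['pixels'],cv2.COLOR_RGB2BGR)
cv2.imwrite('pics/t2c.png',cv2.resize(b[180:270,200:390],(800,379),interpolation=cv2.INTER_CUBIC))
E
```

```text
6.9 [ 0.5133 -0.0033  0.0987] [-179.7364    0.0562   92.5045] [-5.5766 -0.3709  9.5894] [-0.1181  1.0806  0.384 ] [ 42.4658  14.3189 -49.7931 110.0498  12.4615  61.4423 -10.0112] 0.023687717263401575 30.076658288016915
```

View pics/t2c.png

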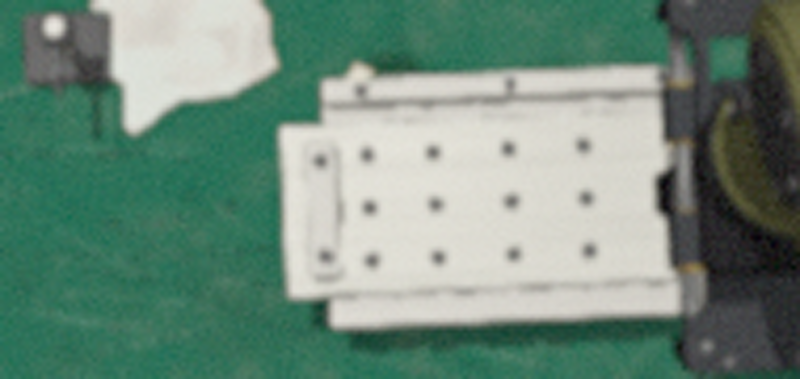

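The plate is now parallel to the fence and about 10 mm short of it. It runs from row 126 at the left end to about 112 at the right, and the fence face from 105 to 93. I'll close the gap gently.

>>> drive_tool:
  angular:
    - [0,0,0]
    - [0,0,0]
    - [0,0,0]
    - [0,0,0]
    - [0,0,0]
    - [0,0,0]
  delta_pos:
    - [0,0.2,0]
    - [0,0.2,0]
    - [0,0.2,0]
    - [0,0.1,0]
    - [0,0.1,0]
    - [0,0,0]
  gripper: [1.5,1.5,1.5,1.5,1.5,1.5]

```text
time_s: 7.55
tool_pos: [0.5195, -0.0029, 0.0987]
tool_rot: [-179.5, 0.1, 92.5]
force: [-11.7, -1.2, 13.9]
grip_width: 0.0238
grasp_force: 30.1
```

```bash
python3 s.py
```

```text
7.55 [ 0.5195 -0.0029  0.0987] [-179.5122    0.0825   92.5083] [-11.7469  -1.2105  13.9275] [-0.0546  2.2268  0.3471] [ 41.7459  15.3956 -49.518  109.0429  13.276   61.9731 -10.6558] 0.023779977038803756 30.122345040435903
```

>>> drive_tool:
  angular:
    - [0,0,0]
    - [0,0,0]
    - [0,0,0]
  delta_pos:
    - [0,0.1,-0.03]
    - [0,0.1,-0.02]
    - [0,0,0]
  gripper: [1.5,1.5,1.5]

```text
time_s: 7.85
tool_pos: [0.5231, -0.0027, 0.0987]
tool_rot: [-179.7, 0.0, 92.5]
force: [-7.1, 0.2, 4.9]
grip_width: 0.0238
grasp_force: 30.1
```

```bash
python3 s.py
```

```text
7.85 [ 0.5231 -0.0027  0.0987] [-179.7453    0.0314   92.5045] [-7.0536  0.1909  4.8718] [0.054  1.01   0.4576] [ 41.5809  15.6861 -49.4322 108.7621  13.4873  61.8218 -10.7852] 0.023825358501872406 30.071417174767703
```

>>> drive_tool:
  angular:
    - [0,0,0]
    - [0,0,0]
    - [0,0,0]
  delta_pos:
    - [0,0.1,0]
    - [0,0.1,0]
    - [0,0,0]
  gripper: [1.5,1.5,1.5]

```text
time_s: 8.15
tool_pos: [0.5243, -0.0027, 0.0987]
tool_rot: [-179.6, 0.0, 92.5]
force: [-8.0, -0.7, 7.3]
grip_width: 0.0237
grasp_force: 30.1
```

```bash
python3 s.py;  python3 - <<'E'
from h import *
t=eyes.read_camera('top'); save(t,'t3.png')
b=cv2.cvtColor(t['pixels'],cv2.COLOR_RGB2BGR)
cv2.imwrite('pics/t3c.png',cv2.resize(b[190:230,255:365],(800,291),interpolation=cv2.INTER_CUBIC))
E
```

```text
8.15 [ 0.5243 -0.0027  0.0987] [-179.6425    0.0392   92.4963] [-7.9764 -0.7392  7.3324] [-0.0774  1.538   0.3712] [ 41.4048  15.9492 -49.3621 108.5117  13.6734  62.0004 -10.9389] 0.023693938109745228 30.068393769906834
```

View pics/t3c.png

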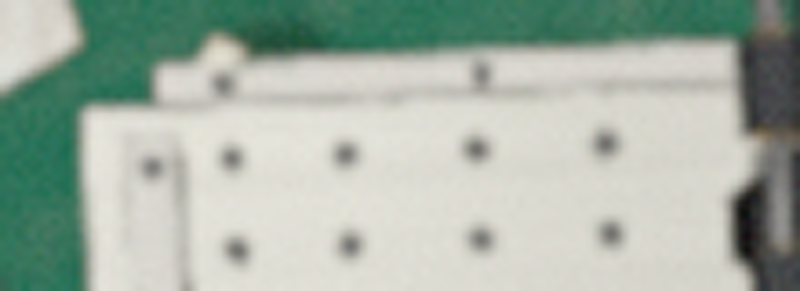

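The plate is now visually flush with the fence, whose line runs from row 103 to 83 and meets the plate's edge. I'll push on until the force confirms it is seated.

>>> drive_tool:
  angular:
    - [0,0,0]
    - [0,0,0]
    - [0,0,0]
  delta_pos:
    - [0,0.1,-0.02]
    - [0,0.1,0]
    - [0,0,0]
  gripper: [1.5,1.5,1.5]

```text
time_s: 8.5
tool_pos: [0.5245, -0.0027, 0.0988]
tool_rot: [-179.4, 0.1, 92.5]
force: [-13.8, 0.1, 12.5]
grip_width: 0.024
grasp_force: 30.1
```

```bash
python3 s.py
```

```text
8.5 [ 0.5245 -0.0027  0.0988] [-179.3876    0.0687   92.4847] [-13.7518   0.1184  12.5309] [-0.032   2.6395  0.3405] [ 41.2354  16.1757 -49.2991 108.2796  13.8188  62.337  -11.08  ] 0.024010958938667483 30.10120375547558
```

>>> drive_tool:
  angular:
    - [0,0,0]
    - [0,0,0]
    - [0,0,0]
  delta_pos:
    - [0,0.1,0]
    - [0,0.1,0]
    - [0,0,0]
  gripper: [1.5,1.5,1.5]

```text
time_s: 8.8
tool_pos: [0.5245, -0.0027, 0.0987]
tool_rot: [-179.1, 0.1, 92.5]
force: [-19.8, -0.1, 18.8]
grip_width: 0.0238
grasp_force: 30.1
```

```bash
python3 s.py
```

```text
8.8 [ 0.5245 -0.0027  0.0987] [-179.1229    0.1059   92.4714] [-19.7682  -0.1342  18.7553] [-0.0829  3.9197  0.252 ] [ 41.0602  16.4098 -49.2315 108.0615  13.9764  62.665  -11.2327] 0.0237705616420497 30.100037846714258
```

>>> drive_tool:
  angular:
    - [0,0,0.004]
    - [0,0,0.004]
    - [0,0,0]
  delta_pos:
    - [0,-0.1,0]
    - [0,-0.1,0]
    - [0,0,0]
  gripper: [1.5,1.5,1.5]

```text
time_s: 9.1
tool_pos: [0.5244, -0.0026, 0.0986]
tool_rot: [-179.4, 0.1, 92.1]
force: [-12.6, -0.6, 11.8]
grip_width: 0.0238
grasp_force: 30.2
```

```bash
python3 s.py
```

```text
9.1 [ 0.5244 -0.0026  0.0986] [-179.3992    0.0849   92.0612] [-12.5576  -0.6113  11.8027] [-0.0355  2.5683  0.5632] [ 41.1774  16.1422 -49.2299 108.3139  13.7952  62.2988 -11.4911] 0.02381726401381722 30.194809339300264
```

>>> drive_tool:
  angular:
    - [0,0,0.004]
    - [0,0,0.004]
    - [0,0,0]
  delta_pos:
    - [0,0,0]
    - [0,0,0]
    - [0,0,0]
  gripper: [1.5,1.5,1.5]

```text
time_s: 9.4
tool_pos: [0.5243, -0.0027, 0.0986]
tool_rot: [-179.4, 0.1, 91.6]
force: [-13.1, -0.9, 10.9]
grip_width: 0.0236
grasp_force: 30.4
```

```bash
python3 s.py
```

```text
9.4 [ 0.5243 -0.0027  0.0986] [-179.3866    0.1004   91.6313] [-13.1052  -0.9274  10.9315] [-0.0942  2.6388  0.7335] [ 41.1099  16.13   -49.1545 108.3098  13.7789  62.3079 -11.9076] 0.023558608632465217 30.368192195892334
```

```bash
cat > y.py <<'E'
from h import *
from scipy.ndimage import gaussian_filter
def yaw(n=1):
    t=eyes.read_camera('top'); g=gaussian_filter(cv2.cvtColor(t['pixels'],cv2.COLOR_RGB2GRAY).astype(float),.8)
    def line(cols,f,h,z,s):   # strongest gradient of sign s within h rows of predicted f(col)
        P=[]
        for c in cols:
            r0=f(c); r=np.arange(int(r0-h),int(r0+h)+1); d=s*(g[r+1,c]-g[r-1,c]); k=np.argmax(d[1:-1])+1
            den=d[k-1]-2*d[k]+d[k+1]; off=0 if den==0 else .5*(d[k-1]-d[k+1])/den
            P.append(atz(t,(c,r[k]+off),z)[:2])
        P=np.array(P); m=np.ones(len(P),bool)
        for _ in range(4):
            a=np.polyfit(P[m,1],P[m,0],1); e=np.abs(P[:,0]-np.polyval(a,P[:,1])); m=e<max(2*np.median(e),.0005)
        return np.degrees(np.arctan(-a[0])),a
    return t,g,line
if __name__=='__main__':
    t,g,line=yaw()
    o=lambda X:proj(t,X)
    def pred(A,B):
        a,b=o(A),o(B); return lambda c:a[1]+(b[1]-a[1])*(c-a[0])/(b[0]-a[0])
    cols=range(280,355)
    fb=pred((.5715,.2,.074),(.5805,0,.074)); print('fence back',line(cols,fb,4,.074,1))
    bn=pred((.4415,.2,.06),(.4505,0,.06)); print('bed near',line(cols,bn,4,.06,-1))
    import sys; d=float(sys.argv[1]) if len(sys.argv)>1 else 0
    pn=pred((.469,.2,.07),(.478,0,.07)); print('plate near',line(cols,pn,4,.07,-1))
    # holes
    c=range(270,356); H=-cv2.Laplacian(cv2.GaussianBlur(g,(0,0),1.0),cv2.CV_64F)*-1
    P=[]
    for r in range(205,245):
        for q in c:
            w=H[r-2:r+3,q-2:q+3]
            if H[r,q]==w.max() and H[r,q]>4:
                s=np.clip(w,0,None); yy,xx=np.mgrid[-2:3,-2:3]; P.append(atz(t,(q+(s*xx).sum()/s.sum(),r+(s*yy).sum()/s.sum()),.07)[:2])
    P=np.array(P); print(np.round(P,4).tolist())
E
python3 y.py
```

```text
fence back (np.float64(2.7909424222136257), array([-0.0487497 ,  0.58239002]))
bed near (np.float64(2.8782018909708182), array([-0.0502764 ,  0.45050241]))
plate near (np.float64(3.010255184180496), array([-0.05258726,  0.4821275 ]))
[[0.5495, 0.0622], [0.5473, 0.1018], [0.5436, 0.1769], [0.5452, 0.1419], [0.5409, 0.2014], [0.5308, 0.1926], [0.5197, 0.1006], [0.5216, 0.0606], [0.5176, 0.1407], [0.5158, 0.1754], [0.5022, 0.1905], [0.4937, 0.0591], [0.4904, 0.199], [0.4918, 0.0989], [0.488, 0.174], [0.4896, 0.1389], [0.4807, 0.1936], [0.4756, 0.0619], [0.4769, 0.0354], [0.4726, 0.1241], [0.474, 0.0932], [0.4744, 0.0753], [0.4701, 0.1662], [0.4707, 0.1573], [0.4716, 0.1377], [0.4725, 0.1134]]
```

The plate is square to the fence: the hole rows read 2.9° against 2.8–2.9° for the bed. Next I slide it along the fence.

>>> drive_tool:
  angular:
    - [0,0,0]
    - [0,0,0]
    - [0,0,0]
    - [0,0,0]
    - [0,0,0]
    - [0,0,0]
    - [0,0,0]
    - [0,0,0]
    - [0,0,0]
    - [0,0,0]
  delta_pos:
    - [0,0,0]
    - [0.2,0,0]
    - [0.4,-0.01,0]
    - [0.4,-0.01,0]
    - [0.4,-0.01,0]
    - [0.4,-0.01,0]
    - [0.4,-0.01,0]
    - [0.4,-0.01,0]
    - [0.4,-0.01,0]
    - [0,0,0]
  gripper: [1.5,1.5,1.5,1.5,1.5,1.5,1.5,1.5,1.5,1.5]
  squeeze: 45

```text
time_s: 10.45
tool_pos: [0.5234, 0.0165, 0.0986]
tool_rot: [-179.3, 0.9, 91.3]
force: [-13.0, -19.3, 14.1]
grip_width: 0.0242
grasp_force: 45.3
```

```bash
python3 s.py
```

```text
10.45 [0.5234 0.0165 0.0986] [-179.3407    0.9156   91.2917] [-12.9644 -19.3084  14.1103] [-4.1219  2.6924  0.7823] [ 38.7693  16.1768 -49.4797 108.3497  14.7234  62.5712 -15.3555] 0.024170496205355364 45.30953850829974
```

>>> drive_tool:
  angular:
    - [0,0,0]
    - [0,0,0]
    - [0,0,0]
    - [0,0,0]
    - [0,0,0]
    - [0,0,0]
    - [0,0,0]
  delta_pos:
    - [0,-0.1,-0.05]
    - [0,-0.08,-0.05]
    - [0.3,-0.01,0]
    - [0.4,-0.01,0]
    - [0.4,-0.01,0]
    - [0.4,-0.01,0]
    - [0,0,0]
  gripper: [1.5,1.5,1.5,1.5,1.5,1.5,1.5]

```text
time_s: 11.15
tool_pos: [0.522, 0.0391, 0.0987]
tool_rot: [-179.6, 0.3, 91.5]
force: [-4.6, -5.4, 0.9]
grip_width: 0.0237
grasp_force: 45.0
```

```bash
python3 s.py
```

```text
11.15 [0.522  0.0391 0.0987] [-179.6048    0.2806   91.5191] [-4.5728 -5.3974  0.8532] [-1.1968  0.942   0.558 ] [ 37.4573  16.1198 -50.2577 108.5583  14.2057  62.1633 -16.9868] 0.023673829274270742 45.01342687290162
```

>>> drive_tool:
  angular:
    - [0,0,0]
    - [0,0,0]
    - [0,0,0]
    - [0,0,0]
    - [0,0,0]
    - [0,0,0]
    - [0,0,0]
    - [0,0,0]
    - [0,0,0]
    - [0,0,0]
    - [0,0,0]
    - [0,0,0]
    - [0,0,0]
    - [0,0,0]
    - [0,0,0]
    - [0,0,0]
  delta_pos:
    - [0.4,0,0.03]
    - [0.4,-0.009,0]
    - [0.4,-0.009,0]
    - [0.4,-0.009,0]
    - [0.4,-0.009,0]
    - [0.4,-0.009,0]
    - [0.4,-0.009,0]
    - [0.4,-0.009,0]
    - [0.4,-0.009,0]
    - [0.4,-0.009,0]
    - [0.4,-0.009,0]
    - [0.4,-0.009,0]
    - [0.4,-0.009,0]
    - [0.4,-0.009,0]
    - [0,0,0]
    - [0,0,0]
  gripper: [1.5,1.5,1.5,1.5,1.5,1.5,1.5,1.5,1.5,1.5,1.5,1.5,1.5,1.5,1.5,1.5]

```text
time_s: 12.75
tool_pos: [0.5189, 0.0909, 0.0987]
tool_rot: [-179.4, 0.6, 91.4]
force: [-10.0, -13.6, 9.3]
grip_width: 0.0236
grasp_force: 45.0
```

```bash
python3 s.py;  python3 - <<'E'
from h import *
t=eyes.read_camera('top'); save(t,'t4.png')
b=cv2.cvtColor(t['pixels'],cv2.COLOR_RGB2BGR)
cv2.imwrite('pics/t4c.png',cv2.resize(b[185:245,205:305],(800,480),interpolation=cv2.INTER_CUBIC))
E
```

```text
12.75 [0.5189 0.0909 0.0987] [-179.447     0.6436   91.3575] [-10.0164 -13.6201   9.2901] [-2.8297  1.8579  0.4746] [ 32.1413  17.1342 -51.2323 107.9001  15.4908  62.779  -23.8574] 0.02360022918656173 44.98542641988024
```

View pics/t4c.png

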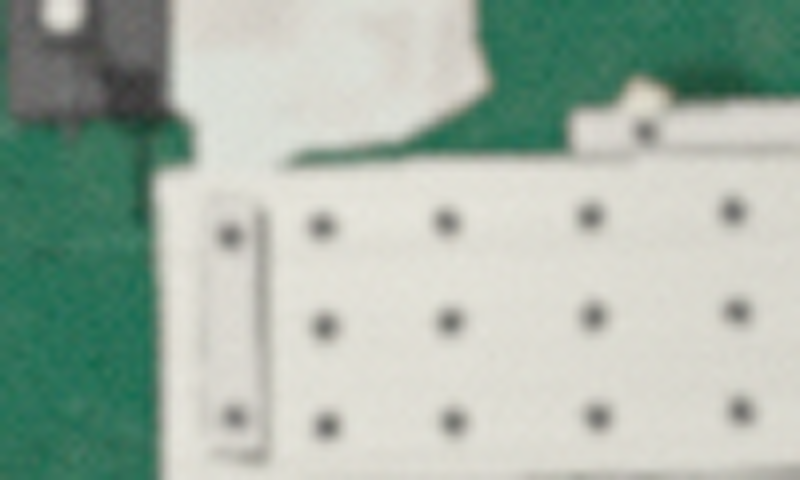

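>>> drive_tool:
  angular:
    - [0,0,0]
    - [0,0,0]
    - [0,0,0]
    - [0,0,0]
    - [0,0,0]
    - [0,0,0]
    - [0,0,0]
  delta_pos:
    - [0.3,-0.05,-0.02]
    - [0.3,-0.05,-0.02]
    - [0.3,-0.04,0]
    - [0.3,-0.01,0]
    - [0.3,-0.01,0]
    - [0.1,0,0]
    - [0,0,0]
  gripper: [1.5,1.5,1.5,1.5,1.5,1.5,1.5]

```text
time_s: 13.5
tool_pos: [0.5178, 0.1089, 0.0991]
tool_rot: [-179.6, 0.5, 91.4]
force: [-6.5, -9.9, 4.2]
grip_width: 0.0234
grasp_force: 44.8
```

```bash
python3 s.py;  python3 - <<'E'
from h import *
t=eyes.read_camera('top'); save(t,'t5.png')
g=cv2.cvtColor(t['pixels'],cv2.COLOR_RGB2GRAY)
for r in range(198,206): print(r,g[r,206:232])
s=eyes.read_camera('side'); save(s,'s5.png')
b=cv2.cvtColor(s['pixels'],cv2.COLOR_RGB2BGR)
A=cv2.resize(b[225:285,215:315],(800,480),interpolation=cv2.INTER_CUBIC)
cv2.imwrite('pics/s5c.png',A)
E
```

```text
13.5 [0.5178 0.1089 0.0991] [-179.5928    0.4719   91.3961] [-6.5059 -9.857   4.1781] [-2.1551  1.208   0.3006] [ 30.5625  17.4109 -51.6236 107.6891  15.6627  62.7377 -25.8018] 0.02338989714262762 44.84256220981479
198 [ 96 105 101  99 101 100 105  99  86  90  90  87  68  58  62  62  60  66
  64  86 134 182 208 216 221 221]
199 [ 95  89  86  85  79  78  86  86  80  73  73  76  64  59  57  57  56  61
  58  68  96 137 175 205 216 221]
200 [104  90  85  81  76  75  78  87  75  77  79  82  79  70  62  56  64  54
  59  64  79 101 140 183 213 221]
201 [103  97  90  85  80  80  89  92  86  90  94 101  89  85  76  74  57  62
  72  74  88  90 116 171 212 221]
202 [ 94  90  89  86  86  87  95  94  90  93 102  98  98  93  83  80  72  74
  88  86  94  90 111 169 213 222]
203 [ 92  91  90  94  87  92  96  92  91 100  99  93  94  97  98  86  77  77
  91  98  97  91 110 166 213 220]
204 [ 90  87  90  87  89  97  92  96  96  97  95  95  92  96  97  89  74  76
  94 101 107 101 112 170 210 223]
205 [ 87  93  86  80  88  90  95  96  97 102 100 118 127 129 134 128 120 132
 148 152 149 151 154 184 214 221]
```

View pics/s5c.png

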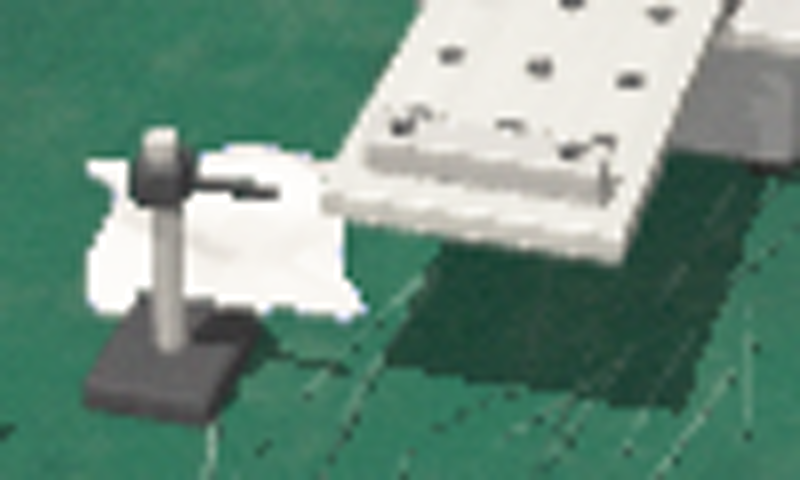

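```bash
python3 - <<'E'
from h import *
np.set_printoptions(precision=4,suppress=True,linewidth=200)
T=[eyes.read_camera('top') for _ in range(10)]; t=T[-1]
m=np.mean([cv2.cvtColor(x['pixels'],cv2.COLOR_RGB2GRAY).astype(float) for x in T],0)
for r in range(183,212): print(r,np.round(m[r,206:226]).astype(int))
s=T and eyes.read_camera('side')
q=lambda c:np.array([215,225])+(np.array(c)+.5)/8-.5
bed=np.radians(2.9); u=np.array([-np.sin(bed),np.cos(bed)])
for n,c in [('tip',(277,190)),('tipmid',(277,193)),('eA',(325,195)),('eB',(622,250))]:
    X=atz(s,q(c),.07)[:2]; print(n,X,'along u',X@u)
# predicted pixels in top of tip for range
print(proj(t,(.5636,.341,.07)),proj(t,(.5636,.346,.07)))
E
```

```text
183 [ 97  98  96  95 102 124 139 136 117  98  88  91  96  95  97 102 114 120 128 147]
184 [100 103  99 101 131 173 194 191 163 119  92  94 102 104 104 102 102 101 101 116]
185 [102 104  99 106 156 203 220 216 193 139  91  90 102 107 105 106 105 103 100 107]
186 [ 99 106 100 109 164 210 225 221 198 142  87  86 100 105 104 105 105 103 100 108]
187 [ 99 105 100 104 150 197 214 210 182 127  81  84 100 106 106 104 105 103 100 110]
188 [ 99 106 101  97 123 159 177 171 142 100  78  84  99 105 106 104 104 105 102 112]
189 [ 98 105 103  99  99 110 117 116  98  83  75  81  98 106 107 105 105 104 101 113]
190 [ 98 104 106 101  90  82  81  80  74  72  74  80  92 103 106 105 104 105 102 112]
191 [ 97 105 106 103  96  92  91  88  79  79  82  81  85  98 104 105 105 104 101 114]
192 [ 96 107 108 106 106 105 106 101  88  86  88  80  77  88  97 101 101 100  99 113]
193 [ 97 106 109 109 109 109 109 105  91  92  87  74  69  74  82  84  84  83  88 112]
194 [100 106 108 107 109 109 108 107  97  98  92  78  66  64  67  70  67  71  79 111]
195 [100 106 108 107 108 108 112 110 103 103 101  89  71  63  65  64
[... 865 characters left out ...]
2 155 175 182 182 180 178 187 198 202]
207 [ 87  86  88  91  90  93  92  92  93 104 140 185 207 213 213 212 212 215 220 222]
208 [ 90  87  89  91  90  93  92  93  90 105 151 197 219 224 223 222 222 223 224 224]
209 [ 89  89  92  92  90  92  93  92  92 106 151 198 222 225 224 224 223 223 222 223]
210 [ 92  94  93  93  93  92  91  92  93 106 151 198 221 226 225 223 220 219 219 220]
211 [ 94  94  95  95  95  92  94  94  91 104 152 201 223 227 226 223 218 217 216 215]
tip [0.5629 0.3405] along u 0.31156831607857677
tipmid [0.5623 0.3419] along u 0.31302726628019023
eA [0.549  0.3387] along u 0.31047333361954305
eB [0.4611 0.3391] along u 0.3152964106369927
[213.0524 201.7682] [210.8119 201.7466]
```

>>> drive_tool:
  angular:
    - [0,0,0]
    - [0,0,0]
    - [0,0,0]
    - [0,0,0]
  delta_pos:
    - [0.1,0,0]
    - [0.1,0,0]
    - [0.1,0,0]
    - [0,0,0]
  gripper: [1.5,1.5,1.5,1.5]

```text
time_s: 14.55
tool_pos: [0.5176, 0.111, 0.0992]
tool_rot: [-179.6, 0.5, 91.4]
force: [-5.6, -11.8, 6.4]
grip_width: 0.0236
grasp_force: 44.8
```

```bash
cat > e.py <<'E'
from h import *
from scipy.optimize import brentq
T=[eyes.read_camera('top') for _ in range(10)]; t=T[-1]
m=np.mean([cv2.cvtColor(x['pixels'],cv2.COLOR_RGB2GRAY).astype(float) for x in T],0)
rows=np.arange(209,240); e=[]
for r in rows:
    v=m[r,205:222]; k=np.where(v>158)[0][0]; e.append(205+k-1+(158-v[k-1])/(v[k]-v[k-1]))
a=np.polyfit(rows,e,1); a=np.polyfit(rows[abs(np.polyval(a,rows)-e)<.3],np.array(e)[abs(np.polyval(a,rows)-e)<.3],1)
c=np.polyval(a,201); print('edge col at 201',c,'slope',a[0],'remaining mm',(c-214.6)*2.22)
A=atz(t,(np.polyval(a,215),215),.07);B=atz(t,(np.polyval(a,238),238),.07);d=A-B;print('edge yaw',np.degrees(np.arctan2(d[1],d[0])))
for r in (198,199,200,201): print(np.round(m[r,210:220]).astype(int))
E
python3 s.py; python3 e.py
```

```text
14.55 [0.5176 0.111  0.0992] [-179.5634    0.5432   91.3657] [ -5.5629 -11.8303   6.4252] [-2.4371  1.3372  0.2222] [ 30.263   17.4965 -51.6324 107.614   15.7889  62.8259 -26.1811] 0.023600412936338445 44.84238651115447
edge col at 201 215.06688131036168 slope 0.022440790381029023 remaining mm 1.036476509002942
edge yaw 2.508150137228145
[ 98  98 103  98  89  90  92  86  68  60]
[82 82 86 88 79 72 77 76 67 60]
[75 72 79 85 78 77 82 84 79 71]
[81 81 88 90 86 87 93 94 91 85]
```

>>> drive_tool:
  angular:
    - [0,0,0]
    - [0,0,0]
    - [0,0,0]
    - [0,0,0]
  delta_pos:
    - [0.1,0.0,0]
    - [0.08,0,0.05]
    - [0,0,0.05]
    - [0,0,0]
  gripper: [1.5,1.5,1.5,1.5]

```text
time_s: 15.45
tool_pos: [0.5177, 0.1119, 0.0987]
tool_rot: [-179.5, 0.6, 91.3]
force: [-9.2, -14.3, 11.2]
grip_width: 0.0236
grasp_force: 44.9
```

```bash
python3 s.py; python3 e.py
```

```text
15.45 [0.5177 0.1119 0.0987] [-179.5408    0.6375   91.3276] [ -9.2409 -14.2736  11.1967] [-2.8395  1.799   0.309 ] [ 30.0553  17.593  -51.5935 107.5764  15.9494  62.864  -26.4559] 0.023557016460796016 44.8758800025098
edge col at 201 214.38717372854708 slope 0.023937620774084123 remaining mm -0.47247432262546346
edge yaw 2.601362963529476
[ 99  99 101  98  88  90  91  84  70  60]
[83 80 86 89 78 74 77 74 67 59]
[72 73 79 86 78 76 81 85 79 68]
[82 80 86 89 86 86 94 94 92 83]
```

>>> drive_tool:
  angular:
    - [0,0,0]
    - [0,0,0]
    - [0,0,0]
    - [0,0,0]
    - [0,0,0]
  delta_pos:
    - [-0.1,0,0]
    - [-0.1,0,0]
    - [-0.1,0,0]
    - [0,0,0]
    - [0,0,0]
  gripper: [1.5,1.5,1.5,1.5,1.5]

```text
time_s: 16.45
tool_pos: [0.5177, 0.1118, 0.0986]
tool_rot: [-179.6, 0.4, 91.4]
force: [-6.7, -8.4, 7.2]
grip_width: 0.0235
grasp_force: 44.8
```

```bash
python3 s.py; python3 e.py; python3 - <<'E'
from h import *
S=[eyes.read_camera('side') for _ in range(6)]
b=np.mean([x['pixels'][225:285,215:315,::-1].astype(float) for x in S],0).astype(np.uint8)
cv2.imwrite('pics/s6c.png',cv2.resize(b,(800,480),interpolation=cv2.INTER_CUBIC))
E
```

```text
16.45 [0.5177 0.1118 0.0986] [-179.5951    0.3894   91.4153] [-6.7326 -8.3725  7.1964] [-1.6778  1.5824  0.2842] [ 30.3196  17.5264 -51.6775 107.6639  15.6935  62.6769 -26.0856] 0.02351440407841476 44.83456354122609
edge col at 201 214.3908698897606 slope 0.023859444141122586 remaining mm -0.4642688447314362
edge yaw 2.5968865686385563
[100  99 102  98  89  88  91  84  69  61]
[84 82 86 87 79 76 76 76 66 58]
[74 72 80 87 78 77 82 84 79 70]
[82 81 87 88 84 88 92 96 92 85]
```

View pics/s6c.png

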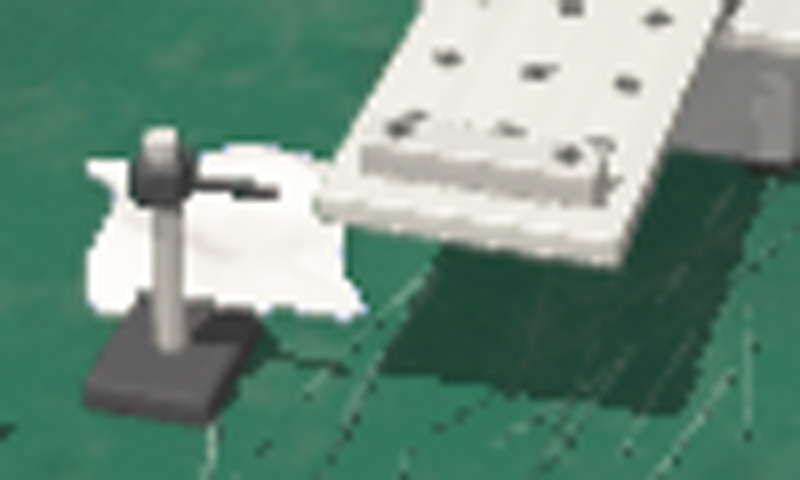

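The plate's end edge runs from (318,198) to (620,245). Extended, it meets the blade tip at (278,192), so the end is level with the tip, and the top view agrees. One check left: is the plate still square?

```bash
python3 - <<'E'
from h import *
T=[eyes.read_camera('top') for _ in range(6)]; t=T[-1]
g=np.mean([cv2.cvtColor(x['pixels'],cv2.COLOR_RGB2GRAY).astype(float) for x in T],0)
H=cv2.Laplacian(cv2.GaussianBlur(g,(0,0),1.2),cv2.CV_64F); P=[]
for r in range(205,245):
    for q in range(215,300):
        w=H[r-2:r+3,q-2:q+3]
        if H[r,q]==w.max() and H[r,q]>6:
            s=np.clip(w,0,None); yy,xx=np.mgrid[-2:3,-2:3]; P.append(atz(t,(q+(s*xx).sum()/s.sum(),r+(s*yy).sum()/s.sum()),.07)[:2])
print(np.round(P,4).tolist())
def fit(rng,lo,hi,z,sg):
    Q=[]
    for c in rng:
        v=sg*np.gradient(cv2.GaussianBlur(g,(0,0),.8)[:,c])[lo:hi]; k=np.argmax(v[1:-1])+1
        Q.append(atz(t,(c,lo+k+.5*(v[k-1]-v[k+1])/(v[k-1]-2*v[k]+v[k+1])),z)[:2])
    Q=np.array(Q); m=np.ones(len(Q),bool)
    for _ in range(5):
        a=np.polyfit(Q[m,1],Q[m,0],1); e=abs(Q[:,0]-np.polyval(a,Q[:,1])); m=e<max(2.5*np.median(e),3e-4)
    return np.degrees(np.arctan(-a[0])),a,m.sum(),Q[[0,-1]].tolist()
print('fence back',fit(range(280,318),193,203,.074,1))
print('bed near',fit(range(282,318),248,262,.06,-1))
print('plate near',fit(range(222,275),238,256,.07,-1))
print('plate far',fit(range(240,272),200,212,.07,1))
E
```

```text
[[0.5435, 0.176], [0.542, 0.2158], [0.5388, 0.2906], [0.5402, 0.2555], [0.5367, 0.3165], [0.523, 0.3065], [0.5141, 0.2147], [0.5155, 0.1747], [0.5123, 0.2546], [0.5108, 0.2893], [0.5034, 0.3061], [0.4879, 0.1736], [0.4857, 0.3149], [0.4861, 0.2134], [0.4831, 0.2885], [0.4844, 0.2535], [0.4766, 0.3064], [0.4703, 0.1639], [0.4706, 0.1492]]
fence back (np.float64(4.473170630995093), array([-0.07823056,  0.589595  ]), np.int64(31), [[0.5727884956692684, 0.19154687428228584], [0.5814330817248515, 0.10890972256031589]])
bed near (np.float64(3.421999911573123), array([-0.05979628,  0.45197094]), np.int64(25), [[0.44121313199989803, 0.18584783550988163], [0.4495184165923549, 0.1077545612441117]])
plate near (np.float64(2.384462279601692), array([-0.04164076,  0.47650781]), np.int64(51), [[0.4640507070430404, 0.31903064055734986], [0.46827816228050195, 0.20398666462284348]])
plate far (np.float64(5.219410573284176), array([-0.09134872,  0.58007629]), np.int64(24), [[0.553850144157272, 0.28067322760112484], [0.5595713486374589, 0.21150063113255863]])
```

The hole rows now read 2.35°, so the plate turned about 0.5° during the slide and its tail is slightly off the fence. I'll turn it back and press it in.

>>> drive_tool:
  angular:
    - [0,0,-0.005]
    - [0,0,-0.005]
    - [0,0,-0.004]
    - [0,0,0]
    - [0,0,0]
  delta_pos:
    - [-0.1,0.1,0]
    - [-0.1,0.1,0]
    - [-0.05,0.05,0]
    - [0,0,0]
    - [0,0,0]
  gripper: [1.5,1.5,1.5,1.5,1.5]

```text
time_s: 18.05
tool_pos: [0.5185, 0.1116, 0.0987]
tool_rot: [-179.4, 0.2, 92.3]
force: [-12.0, -3.8, 11.3]
grip_width: 0.0235
grasp_force: 44.8
```

```bash
cat > k.py <<'E'
from h import *
T=[eyes.read_camera('top') for _ in range(6)]; t=T[-1]
g=np.mean([cv2.cvtColor(x['pixels'],cv2.COLOR_RGB2GRAY).astype(float) for x in T],0)
H=cv2.Laplacian(cv2.GaussianBlur(g,(0,0),1.2),cv2.CV_64F); P=[]
for r in range(205,245):
    for q in range(215,300):
        w=H[r-2:r+3,q-2:q+3]
        if H[r,q]==w.max() and H[r,q]>6:
            s=np.clip(w,0,None); yy,xx=np.mgrid[-2:3,-2:3]; P.append(atz(t,(q+(s*xx).sum()/s.sum(),r+(s*yy).sum()/s.sum()),.07)[:2])
P=np.array(P)
for x0 in (.5411,.5131,.4855):
    Q=P[(abs(P[:,0]-x0)<.005)&(P[:,1]<.297)]; a=np.polyfit(Q[:,1],Q[:,0],1); print(len(Q),'yaw',np.degrees(np.arctan(-a[0])),Q.mean(0))
E
python3 s.py; python3 e.py; python3 k.py
```

```text
18.05 [0.5185 0.1116 0.0987] [-179.4093    0.2473   92.2593] [-11.9615  -3.7665  11.3366] [-0.9763  2.4394 -0.0507] [ 30.4531  17.8101 -51.7788 107.4357  15.726   62.8766 -25.1661] 0.02352476828113728 44.821536558447406
edge col at 201 214.1668959850957 slope 0.03840774833529329 remaining mm -0.9614909130875504
edge yaw 3.4237271653971026
[ 98  99 101  99  89  90  91  84  70  60]
[82 82 87 87 78 75 77 76 65 59]
[75 73 79 86 80 77 82 85 79 69]
[84 81 88 89 85 88 94 95 91 86]
4 yaw 3.0111549622988973 [0.54069308 0.23469287]
4 yaw 2.827810902601386 [0.51282541 0.2332637 ]
4 yaw 2.995602727696944 [0.48495619 0.23181899]
```

```bash
python3 -c "
from cell import env
print(env.sign_off())"
```

```text
the job is handed in; nothing more can be done
None
```

The plate is square along the fence (about 2.9° for both plate and bed), and its leading end is level with the gauge tip to within about 1 mm by the top camera, possibly slightly past it. I handed the job in with the arm still gripping the plate and pressing it flat on the bed.

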